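# Shut down the airbrush station

### The job

Shut down the airbrush station: turn the air regulator's arm knob until its pointer lines up with the index clip on the dial's rim, and only then pull the knob straight up, fully out, to lock it there. Lay the airbrush down flat and lengthwise in the long bay of the wooden tray, with its nozzle towards the end that has the black rubber pad, setting it down rather than dropping it. Leave the lidded glass jar where it stands.

Things in the scene. Friction and masses are not known exactly. Their poses are not given: they have to be found in the camera images.
- regulator_turn (a joint): Angle of the regulator knob about its vertical axis (rad), growing counter-clockwise seen from above, range -4 to 4. It turns with even friction (about 0.12 N m) both ways and stays where it is left. 0 is not the mark: compare pointer_tip and index_mark.
- regulator_pull (a joint): How far the knob is pulled up (m): 0 pushed in (the start), 0.012 fully out against a stop. Takes about 5 N, stays where it is left by friction; there is no spring. The knob can still be twisted when it is out.
- regulator_axis (a point): Point on the regulator's vertical axis, on top of its dial plate, 52 mm above the table. The regulator is fixed: a flat aluminium dial 140 mm across with even fine ticks, on a grey body on a 130 mm square steel foot, brass ports on two sides.
- hub_top (a point): Top of the knob's round hub, on the axis, 106 mm above the table when pushed in. The hub is a black upright cylinder 36 mm across; it runs from 60 to 106 mm height and only the arm stands out from it, up to 78 mm; pinch it across the arm.
- pointer_tip (a point): Outer end of the knob's one radial arm, 60 mm from the axis, at mid-height of the arm, 70 mm above the table when pushed in. The arm is 12 mm wide (4 mm at its last 10 mm) and 16 mm tall: from 62 to 78 mm height, 10 mm clear of the dial; it may be pushed sideways by a finger at 25 to 50 mm from the axis. A white line runs along its top.
- index_mark (a point): Inner end of the index clip, 60 mm from the axis, 56 mm above the table: the pointer tip comes right above this point when set. The clip is a dark steel tab 7 mm wide lying radially on the dial's rim, from 60 to 75 mm from the axis, up to 59 mm height. It is fixed but sits elsewhere on the rim each time.
- airbrush: Steel airbrush, loose, 150 mm long, 120 g, lying along its x axis with the nozzle to +x, z up. Origin at the middle of its length, on its underside. Barrel 16 mm thick, resting height 0 to 16 mm, from x -75 to +45 mm (a tapered handle behind x -35); a round cup 22 mm across stands on it at x +30 mm, up to 34 mm high; trigger at x +10 mm up to 24 mm high. It can start turned any way.
- airbrush_grip (a point): Good place to grip the airbrush across (16 mm): on its barrel, 15 mm behind the body's origin, 8 mm above its underside, near its centre of mass.
- nozzle (a point): Nozzle tip of the airbrush, 75 mm ahead of its origin, 8 mm above its underside.
- tray: Fixed open wooden tray, 200 mm (x) by 160 mm (y), outer walls 18 mm high and 6 mm thick, floor 6 mm thick. Origin at the centre of its underside. A long bay fills its -y side, two short bays holding small brass rings its +y side. The thin black rubber pad (30 mm long, full width) lies in the long bay at its +x end.
- long_bay (a point): Centre of the long bay's floor, 6 mm above the table; its axes are the tray's. The bay is 188 mm along x and 89 mm along y inside; its walls rise 12 mm above its floor (the wall to the short bays too); open on top.
- jar: Closed glass jar with a steel lid, 60 mm across, 100 mm tall, a bystander behind the work area. Origin at its underside's centre.
Mind the look-alikes: they are no part of the job. Leave any red or turquoise look-alike of the airbrush alone.

How it is judged:
By the outcome, as a careful person would: the job done as asked, in the order asked, and still so for the second after the job is handed in, with the robot touching nothing.
It also fails if it takes over 72 s, if anything falls off the work surface, if the arm or the gripper's body presses on something with over 40 N, if the wrist force passes 120 N, or if a joint passes its speed limit or range.

### The arm

A 6-joint arm with a two-finger parallel gripper is mounted at the origin on the work surface. World frame = base frame: x ahead of the robot, y to its left, z up, the work surface at z = 0. Lengths are in m, angles in rad, forces in N, time in s.
With the tool pointing down it reaches from about 0.35 to 0.975 m from the base axis. Payload 4.9 kg.
Tool frame: the origin (TCP) lies midway between the tips of the shut fingers; the grasp point (between the pads) lies 19 mm behind it; y points along the fingers, z is the direction in which the jaws open and shut, and the axes are right-handed (so a half turn about y gives the same grasp; the last joint's range is limited). The gripper opens to 85 mm and grips with 20 to 120 N. Pads are 22 mm wide; open, the fingers measure 114 mm over their backs; the gripper's body (76 mm by 85 mm) begins 54 mm behind the grasp point. The pads swing forward as they close: fully open they stand 13 mm farther back than shut.
Start: joints at [-1.423, 0.053, 1.613, -0, 1.476, -0.119], TCP at [0.165, -0.603, 0.231] pointing down, gripper open.
Joint ranges: [-3.01, 3.01], [-1.01, 2.22], [0.06, 2.58], [-1.02, 4.17], [0.09, 2.62], [-3.14, 3.14]. Speed limits (rad/s): [2.57, 2.57, 3.14, 3.14, 3.14, 3.14].

### API

Orientations are given as a unit quaternion [w, x, y, z].
In Python, from plant import r gives the robot as it stands.
- The arm moves only by the shell command python3 -m pendant 'ROWS' [OPENING] [FORCE]. ROWS is JSON, a list of rows, each an object with "translation": the shift along the world's x, y, z in mm, a list of three; "dr": the turn, a rotation vector about the world's x, y, z in rad, a list of three. In form: [{"translation": [dx, dy, dz], "dr": [rx, ry, rz]}, ...]. A call has 1 to 5 rows; each row shifts and turns the commanded pose from where the row before left it; what a row does not reach is not made up. A row lasts 1/12 s, in which the tool goes at most 41.7 mm and 7.16 degrees, less where a joint would pass 70% of its speed; a pose out of reach is approached as far as the arm can. A call with a gripper value outside its range is refused whole. OPENING is the closure, from 0 (fully open) to 1 (shut), set as the call begins (- or left out, the last holds). The fingers move at their own pace and stop on an object; FORCE is the grip in N (left out, the last holds). Time passes only in rows, so rows that do not move let the fingers close. It gives the time, the measured TCP pose, the force and the opening at its end, in the units of the state.
- r.get_obs(): the state, without advancing time (a new reading comes with each control period).
- r.snapshot(name): name is "side" or "top" or "wrist"; returns the picture (480x640x3 uint8, red, green, blue); there is no depth.
- r.calibration(name): a dict with "intrinsics" (3x3 intrinsics, pixels), "rvec" (rotation vector, rad) and "tvec" (3), from world to camera coordinates, as OpenCV has them; the wrist camera has in their place "tool_from_camera" (4x4, takes a point from camera to tool coordinates, whose origin is the TCP and whose axes are the tool frame's). Camera axes: x right, y down, z forward; pixel columns grow to the right and rows downward; lengths in m; the calibration is good to about 2 mm. A picture is of the moment at which its call begins: read the wrist's pose just before it. calibration takes no time and is no camera call.
- r.close_job(): hands the job in, once; it reports no verdict.
The state is a dict: "clock": time; "joint_positions": joint angles; "dq": joint speeds; "joint_efforts": joint torques, N m; "ee_pos": TCP position; "tcp_rot": TCP orientation; "wrist_force": force on the tool from outside, world axes, zero at the start; "ft_torque": the same for the moment, N m; "width": finger opening in m.
Only numpy, scipy, OpenCV 4.12 (cv2) and the standard library are available. Lean on these libraries where they do the work, as an engineer would, in place of code of your own. Each camera call takes 0.05 s, during which the arm holds its last target. There are 200 camera calls.

## Working session

There is one attempt and no reset: what is moved stays moved. The work goes in short steps, Python scripts to look and compute and a shell command to move; the robot and the scene stay as the last step left them, time stands still between calls to the robot, and variables do not carry over. Pictures are saved under pics/ and viewed, about 8 in all and at most 12, crops included, and the job is handed in when it is done.

```bash
mkdir -p pics; ls
python3 - <<'E'
from plant import r
import cv2,json
o=r.get_obs(); print({k:(v.tolist() if hasattr(v,'tolist') else v) for k,v in o.items()})
for n in ("top","side"):
    im=r.snapshot(n); cv2.imwrite(f"pics/{n}0.png",im[:,:,::-1])
for n in ("top","side","wrist"): print(n,r.calibration(n))
E
```

```text
pics
{'clock': 0.0, 'joint_positions': [-1.4230031121424491, 0.05332156536548276, 1.6142826194562645, 3.020161563112376e-05, 1.4760143665390273, -0.11897787570248691], 'dq': [0.0012854953921466554, -6.720601977883023e-05, -0.00016633156266620674, -0.0013804476337163196, -0.0010725431733355241, 0.0019172503557838964], 'joint_efforts': [0.0010308422497473657, -39.36814785003662, -37.01745271682739, -6.694984449495678e-05, 0.0070920653524808586, -2.3636117703063064e-05], 'ee_pos': [0.1646911537615867, -0.6022674983665697, 0.23009170518576685], 'tcp_rot': [0.09403764106814404, -0.09403702406398887, 0.7015419026871443, -0.700109219294839], 'wrist_force': [0.8140059600350452, -0.17662755736065908, -0.18084291859331345], 'ft_torque': [-0.04602141459912999, 0.027358135979792277, 0.030307649077249792], 'width': 0.08528517364799527}
top {'intrinsics': array([[593.39713388,   0.        , 320.06327656],
       [  0.        , 593.39713388, 247.83642122],
       [  0.        ,   0.        ,   1.        ]]), 'rvec': array([ 2.18587602, -2.17094866,  0.07782395]), 'tvec': array([0.00610958, 0.50981645, 1.12477121])}
side {'intrinsics': array([[452.68628743,   0.        , 329.95065798],
       [  0.        , 452.68628743, 246.27384699],
       [  0.        ,   0.        ,   1.        ]]), 'rvec': array([ 2.40518702, -0.5028355 ,  0.15474279]), 'tvec': array([-0.45406974,  0.21199479,  0.77188054])}
wrist {'intrinsics': array([[361.86054141,   0.        , 314.95444403],
       [  0.        , 361.86054141, 238.53760151],
       [  0.        ,   0.        ,   1.        ]]), 'tool_from_camera': array([[-2.81043409e-04,  9.63158098e-01,  2.68935680e-01,
        -6.79509165e-02],
       [ 2.82393810e-04, -2.68935603e-01,  9.63158119e-01,
        -1.42530141e-01],
       [ 9.99999921e-01,  3.46635013e-04, -1.96407306e-04,
         1.17573584e-03],
       [ 0.00000000e+00,  0.00000000e+00,  0.00000000e+00,
         1.00000000e+00]])}
```

View pics/top0.png

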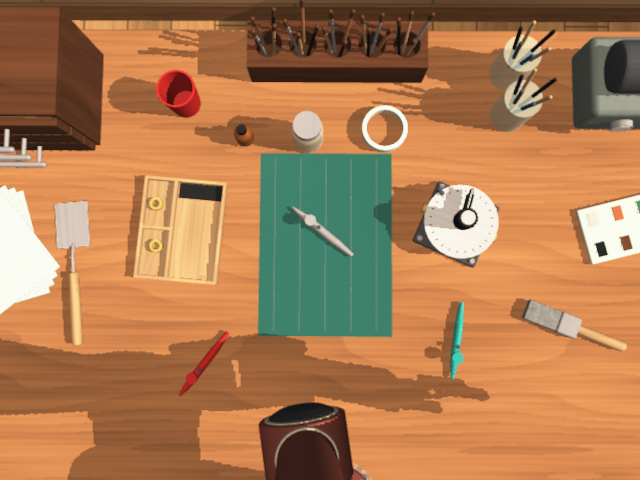

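View pics/side0.png

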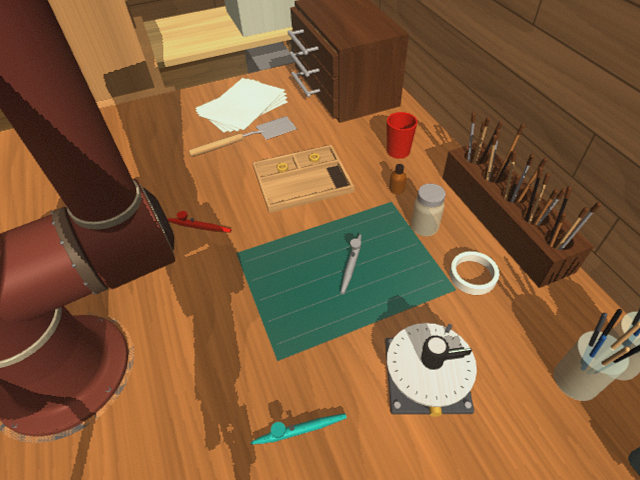

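The top view shows three airbrush-shaped objects: steel at (320,230), red at (205,363) and turquoise at (458,340). I choose the steel one, whose cup end points up-left to (292,207). The regulator is at (460,222), and the tray is at (180,230) with its pad at (200,192). Next I'll check one close crop of both and measure.

```bash
cat > h.py <<'E'
from plant import r
import numpy as np, cv2
from scipy.spatial.transform import Rotation as R
def cam(n,obs=None):
    c=r.calibration(n);K=np.array(c["intrinsics"])
    if n=="wrist":
        q=obs["tcp_rot"];T=np.eye(4);T[:3,:3]=R.from_quat([q[1],q[2],q[3],q[0]]).as_matrix();T[:3,3]=obs["ee_pos"]
        T=T@np.array(c["tool_from_camera"]);return K,T[:3,:3],T[:3,3]
    Rm=cv2.Rodrigues(np.array(c["rvec"]))[0];return K,Rm.T,-Rm.T@np.array(c["tvec"])
def ray(n,uv,z,obs=None):
    K,Rw,C=cam(n,obs);uv=np.atleast_2d(uv).astype(float)
    d=(Rw@np.linalg.inv(K)@np.c_[uv,np.ones(len(uv))].T).T
    return C+d*((z-C[2])/d[:,2])[:,None]
def proj(n,P,obs=None):
    K,Rw,C=cam(n,obs);p=(K@Rw.T@(np.atleast_2d(P)-C).T).T;return p[:,:2]/p[:,2:]
E
python3 - <<'E'
from h import *
im=cv2.imread("pics/top0.png");s=cv2.imread("pics/side0.png")
a=cv2.resize(im[175:275,405:515],None,fx=5,fy=5,interpolation=cv2.INTER_CUBIC)[:, :]
b=cv2.resize(s[310:420,375:485],None,fx=5,fy=5,interpolation=cv2.INTER_CUBIC)[:500]
c=np.hstack([a[:500,:],b]); c=cv2.resize(c,(800,int(500*800/c.shape[1]))); 
d=cv2.resize(im[195:265,280:365],None,fx=3,fy=3,interpolation=cv2.INTER_CUBIC)
o=np.zeros((600,800,3),np.uint8);o[:c.shape[0]]=c;hh=min(d.shape[0],600-c.shape[0]);o[c.shape[0]:c.shape[0]+hh,:d.shape[1]]=d[:hh]
cv2.imwrite("pics/crop1.png",o);print(c.shape)
# dial ellipse
hsv=cv2.cvtColor(im,cv2.COLOR_BGR2HSV)
m=((hsv[...,1]<60)&(hsv[...,2]>110)).astype(np.uint8)
def comp(m,uv,rad):
    z=np.zeros_like(m);cv2.circle(z,uv,rad,1,-1);m=cv2.morphologyEx(m&z,cv2.MORPH_CLOSE,np.ones((3,3)))
    cs,_=cv2.findContours(m,cv2.RETR_EXTERNAL,cv2.CHAIN_APPROX_NONE);return max(cs,key=cv2.contourArea)
d=comp(m,(460,222),50);h=cv2.convexHull(d);(e,ax,an)=cv2.fitEllipse(h);print("dial",e,ax,ray("top",e,.052))
a=comp(((hsv[...,1]<90)&(hsv[...,2]>90)).astype(np.uint8),(320,230),48)
rc=cv2.minAreaRect(a);bp=cv2.boxPoints(rc);print("brush",rc,ray("top",bp,.008)[:,:2].round(4),ray("top",rc[0],.008))
p=comp((hsv[...,2]<60).astype(np.uint8),(200,192),28);print("pad",cv2.minAreaRect(p)[1],ray("top",cv2.boxPoints(cv2.minAreaRect(p)),.007)[:,:2].round(4))
jr=ray("top",[[307,120]],.1);print("jar",jr)
print("tray corners top .018",ray("top",[[146,176],[226,182],[216,284],[134,278]],.018)[:,:2].round(4))
E
```

```text
(363, 800, 3)
dial (460.6554870605469, 221.9482879638672) (72.29461669921875, 82.63153076171875) [[ 0.55777551 -0.25436269  0.052     ]]
brush ((322.4859313964844, 230.085205078125), (93.94602966308594, 59.4404296875), 88.05851745605469) [[ 0.6359  0.0673]
 [ 0.6406 -0.0494]
 [ 0.4562 -0.0562]
 [ 0.4515  0.0592]] [[0.54551243 0.00519893 0.008     ]]
pad (41.106414794921875, 13.379511833190918) [[0.6095 0.2872]
 [0.6361 0.2857]
 [0.6296 0.2047]
 [0.6031 0.2065]]
jar [[0.73731605 0.03454812 0.1       ]]
tray corners top .018 [[0.6485 0.3508]
 [0.6376 0.1941]
 [0.4388 0.2095]
 [0.4492 0.368 ]]
```

View pics/crop1.png

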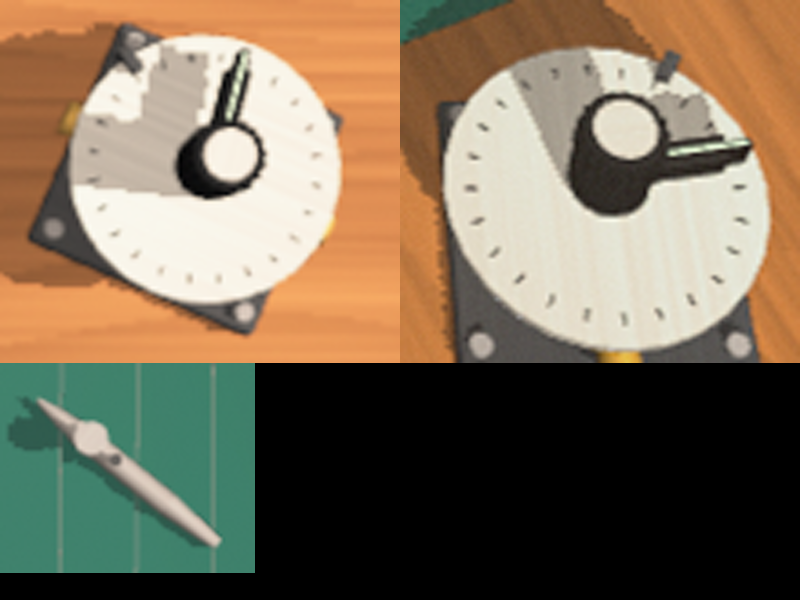

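The crop confirms the choice. The steel brush runs from nozzle (292.7,207.3) to tail (352.3,255), with its cup at (310,220). The dial is clear, and the dark clip's inner end is at about (443.5,195) in the top view and (445.7,332) in the side view. The pointer tip is at (472,189) in the top view.

Run:
```python
from h import *
f=lambda x,y:(405+x/3.636,175+y/3.636)
g=lambda x,y:(375+(x-400)/3.636,310+y/3.636)
def two(n,a,b,z): print(n,ray("top",a,z)[0].round(4),ray("side",b,z)[0].round(4))
two("dial",f(205.5,168.5),g(607,200),.052)
two("hub",f(231,154),g(627,128),.106)
two("tip",f(244,53),g(750,147),.078)
two("clip_in",f(140,72),g(657,82),.059)
two("clip_out",f(120,46),g(674,54),.059)
print("nozzle",ray("top",(292.7,207.3),.008),"tail",ray("top",(352.3,255),.008))
print("cup",ray("top",(310.5,220),.034))
s=cv2.imread("pics/side0.png");t=cv2.imread("pics/top0.png")
o=R.from_quat(np.roll(r.get_obs()["tcp_rot"],-1)).as_matrix();print(o.round(3))
# mask brush
hsv=cv2.cvtColor(t,cv2.COLOR_BGR2HSV)
m=((t[...,2].astype(int)>t[...,1].astype(int)-5)&(hsv[...,2]>110)).astype(np.uint8);z=np.zeros_like(m);z[200:262,286:360]=1
cs,_=cv2.findContours(m&z,cv2.RETR_EXTERNAL,cv2.CHAIN_APPROX_NONE);c=max(cs,key=cv2.contourArea);rc=cv2.minAreaRect(c)
print(rc,ray("top",cv2.boxPoints(rc),.008)[:,:2].round(4), ray("top",rc[0],.008))
```

```text
dial [ 0.5589 -0.256   0.052 ] [ 0.5577 -0.2604  0.052 ]
hub [ 0.5595 -0.256   0.106 ] [ 0.5609 -0.2548  0.106 ]
tip [ 0.6147 -0.2701  0.078 ] [ 0.6155 -0.2728  0.078 ]
clip_in [ 0.6079 -0.2212  0.059 ] [ 0.6051 -0.2231  0.059 ]
clip_out [ 0.6214 -0.2111  0.059 ] [ 0.6198 -0.2141  0.059 ]
nozzle [[0.59004357 0.06389033 0.008     ]] tail [[ 0.49712169 -0.05316952  0.008     ]]
cup [[0.56193959 0.02817444 0.034     ]]
[[-0.965 -0.     0.264]
 [-0.264  0.002 -0.965]
 [-0.    -1.    -0.002]]
((321.9951171875, 231.0481414794922), (75.23851776123047, 10.065353393554688), 42.646705627441406) [[ 0.5861  0.0673]
 [ 0.6009  0.0541]
 [ 0.5014 -0.0547]
 [ 0.4868 -0.0414]] [[0.54361506 0.00614488 0.008     ]]
```

The turn needed is about +51.5°: pointer at -15.7°, clip at about 36°. I'll move above the hub with the jaws across the arm.

```bash
A='{"translation":[28,24.5,0],"dr":[0,0,-0.0386]}'; python3 -m pendant '[{"translation":[28,24.5,0],"dr":[0,0,-0.0386]},{"translation":[28,24.5,0],"dr":[0,0,-0.0386]},{"translation":[28,24.5,0],"dr":[0,0,-0.0386]},{"translation":[28,24.5,0],"dr":[0,0,-0.0386]},{"translation":[28,24.5,0],"dr":[0,0,-0.0386]}]' 0 60
python3 -m pendant '[{"translation":[28,24.5,0],"dr":[0,0,-0.0386]},{"translation":[28,24.5,0],"dr":[0,0,-0.0386]},{"translation":[28,24.5,0],"dr":[0,0,-0.0386]},{"translation":[28,24.5,0],"dr":[0,0,-0.0386]},{"translation":[28,24.5,0],"dr":[0,0,-0.0386]}]'
python3 -m pendant '[{"translation":[28,24.5,0],"dr":[0,0,-0.0386]},{"translation":[28,24.5,0],"dr":[0,0,-0.0386]},{"translation":[28,24.5,0],"dr":[0,0,-0.0386]},{"translation":[28,24.5,0],"dr":[0,0,-0.0386]},{"translation":[0,0,0],"dr":[0,0,0]}]'
python3 - <<'E'
from h import *
o=r.get_obs();im=r.snapshot("wrist");cv2.imwrite("pics/w1.png",im[:,:,::-1])
print(o["clock"],o["ee_pos"],R.from_quat(np.roll(o["tcp_rot"],-1)).as_matrix().round(3),o["joint_positions"])
print(proj("wrist",[[.5597,-.256,.106],[.6147,-.271,.078],[.6079,-.2212,.059]],o))
E
```

```text
clock: 0.52
ee_pos: [0.3056, -0.4788, 0.2307]
tcp_rot: [0.025, -0.025, 0.707, -0.706]
wrist_force: [-0.1, 0.2, 0.2]
width: 0.0853
clock: 0.93
ee_pos: [0.4457, -0.3562, 0.2308]
tcp_rot: [-0.043, 0.043, 0.706, -0.706]
wrist_force: [0.3, 0.3, 0.0]
width: 0.0853
clock: 1.35
ee_pos: [0.5601, -0.2553, 0.2306]
tcp_rot: [-0.095, 0.095, 0.702, -0.7]
wrist_force: [0.3, -0.5, 0.5]
width: 0.0852
1.35 [ 0.56009988 -0.25528588  0.23056902] [[-0.964  0.001 -0.266]
 [ 0.266  0.003 -0.964]
 [-0.    -1.    -0.003]] [-0.54972055  0.03116153  1.63631246  0.00269171  1.47463759  1.28978712]
[[315.07125049 231.18210625]
 [314.98372241 152.86779863]
 [261.29741655 175.58047766]]
```

View pics/w1.png

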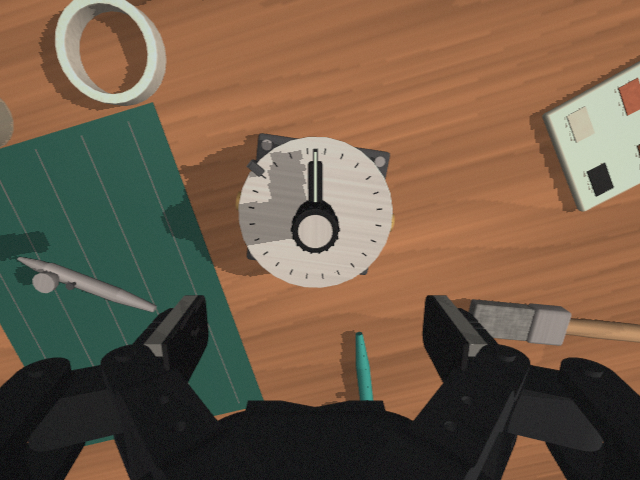

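The hub sits at (315,231), exactly as projected, with the pointer straight up towards (315,152) between the jaws. The clip is at (256,168). I'll measure the clip angle, then descend.

```bash
python3 - <<'E'
from h import *
o=r.get_obs();im=cv2.imread("pics/w1.png");hsv=cv2.cvtColor(im,cv2.COLOR_BGR2HSV)
# dial from light, unsaturated pixels
m=((hsv[...,1]<45)&(hsv[...,2]>95)).astype(np.uint8);z=np.zeros_like(m);cv2.circle(z,(315,212),82,1,-1)
cs,_=cv2.findContours(m&z,cv2.RETR_EXTERNAL,cv2.CHAIN_APPROX_NONE);h=cv2.convexHull(max(cs,key=cv2.contourArea));e=cv2.fitEllipse(h)
c=ray("wrist",e[0],.052,o)[0];print(e,c)
sub=im[158:182,244:272];d=(sub.max(2)<105).astype(np.uint8)
n,l,st,ce=cv2.connectedComponentsWithStats(d);print(st,ce+[244,158])
for r_ in sub.max(2): print(' '.join('%3d'%v for v in r_))
E
python3 -m pendant '[{"translation":[0,0,-40],"dr":[0,0,0]},{"translation":[0,0,-40],"dr":[0,0,0]},{"translation":[0,0,-40],"dr":[0,0,0]},{"translation":[0,0,-38],"dr":[0,0,0]},{"translation":[0,0,0],"dr":[0,0,0]}]'
```

```text
((315.71087646484375, 211.129638671875), (150.6419219970703, 155.344482421875), 71.7761001586914) [ 0.56213651 -0.25996729  0.052     ]
[[  0   0  28  24 481]
 [  2   0  20  20 190]
 [  4  15   1   1   1]] [[258.53014553 170.6008316 ]
 [254.94210526 166.69473684]
 [248.         173.        ]]
108 113 110 109 105 108 106 107 107 109 109  98  73  51  51  52  61 140 191 201 202 203 202 202 201 204 203 172
108 108 109 109 108 109 108  94  81  73  93  91  60  50  54  81 163 201 202 202 204 201 203 203 204 201 201 173
108 107 108 109 110 108  95  70  56  53  46  49  49  53  57 142 194 203 204 203 202 202 202 200 203 203 204 201
111 109 111 106 111 103  85  72  60  51  47  43  35  45 127 185 202 203 203 202 202 204 204 204 204 203 202 203
110 109 109 107 104  90  75  66  74  71  54  50  45 104 174 200 203 204 203 203 201 201 202 204 203 204 204 204
109 107 109 110  92  79  67  66  76  80  71  59  72 161 200 201 202 200 201 202 202 200 202 202 205 204 204 203
109 108 109  97  81  67  63  72  79  77  80  77  64 104 173 203 204 203 201 204 201 202 202 201 201 201 202 202
111 108 103  84  67  6
[... 1310 characters left out ...]
170 139 142
113 113 110 147 190 174 179 200 201 201 200 199 201 203 200 202 201 201 180 122  66  97 173 202 204 172 139 142
116 112 117 172 203 202 203 201 201 204 202 202 204 204 203 203 202 202 202 197 162 118 173 203 203 174 142 143
114 107 146 190 202 204 203 203 202 202 203 201 203 203 203 200 203 202 202 203 199 201 201 202 202 173 140 139
113 117 173 201 203 202 203 201 201 204 205 203 201 204 202 201 201 202 204 203 202 202 203 202 201 201 173 142
109 147 190 202 204 203 202 203 203 204 204 201 202 204 204 203 202 202 203 201 201 201 203 204 206 200 172 140
clock: 1.82
ee_pos: [0.55, -0.2568, 0.0632]
tcp_rot: [-0.102, 0.091, 0.703, -0.698]
wrist_force: [-1.9, 1.1, -1.8]
width: 0.0855
```

```bash
python3 -m pendant '[{"translation":[0,0,0],"dr":[0,0,0]},{"translation":[0,0,0],"dr":[0,0,0]}]'
python3 - <<'E'
from h import *
o=dict(ee_pos=[.56009988,-.25528588,.23056902],tcp_rot=None)
M=np.array([[-0.964,.001,-.266],[.266,.003,-.964],[0,-1,-.003]]);q=R.from_matrix(M).as_quat();o["tcp_rot"]=[q[3],*q[:3]]
ax=np.array([.5598,-.2556])
for uv in [(261.9,172.9),(252.3,164.8)]:
    p=ray("wrist",uv,.059,o)[0];d=p[:2]-ax;print(p,np.hypot(*d),np.degrees(np.arctan2(d[1],d[0])))
for uv in [(315,152),(315,160),(315,195)]:
    p=ray("wrist",uv,.078,o)[0];d=p[:2]-ax;print(p,np.hypot(*d),np.degrees(np.arctan2(d[1],d[0])))
print(ray("wrist",(315,231),.106,o), r.get_obs()["joint_positions"],r.get_obs()["dq"])
E
```

```text
clock: 1.98
ee_pos: [0.5576, -0.2611, 0.0755]
tcp_rot: [0.096, -0.098, -0.7, 0.701]
wrist_force: [-0.0, -0.7, 0.7]
width: 0.0854
[ 0.60993833 -0.22233499  0.059     ] 0.06016986293371597 33.56286820592765
[ 0.61862507 -0.21650962  0.059     ] 0.07062893459999037 33.60479814694359
[ 0.61533627 -0.27114454  0.078     ] 0.05767070369312131 -15.636869034085157
[ 0.60934394 -0.26949309  0.078     ] 0.05145502681130191 -15.664541606142777
[ 0.582286   -0.26203614  0.078     ] 0.023388969858044954 -15.972643547338043
[[ 0.55985166 -0.25593615  0.106     ]] [-5.58624851e-01  1.71125165e-01  1.75727831e+00 -1.55367689e-04
  1.21042721e+00  1.28642443e+00] [ 0.00351788 -0.02908766 -0.03861578 -0.00226769 -0.00476742  0.00065745]
```

```bash
python3 -m pendant '[{"translation":[0,0,0],"dr":[0,0,0]},{"translation":[0,0,0],"dr":[0,0,0]},{"translation":[0,0,0],"dr":[0,0,0]}]'
```

```text
clock: 2.23
ee_pos: [0.5582, -0.2609, 0.0762]
tcp_rot: [0.095, -0.098, -0.7, 0.701]
wrist_force: [-0.2, 0.3, 0.6]
width: 0.0853
```

```bash
python3 -m pendant '[{"translation":[1.6,5,-3],"dr":[0,0,0]},{"translation":[0,0,0],"dr":[0,0,0]},{"translation":[0,0,0],"dr":[0,0,0]}]'
python3 -m pendant '[{"translation":[0,0,0],"dr":[0,0,0]},{"translation":[0,0,0],"dr":[0,0,0]},{"translation":[0,0,0],"dr":[0,0,0]},{"translation":[0,0,0],"dr":[0,0,0]},{"translation":[0,0,0],"dr":[0,0,0]}]' 1 60
python3 -m pendant '[{"translation":[0,0,0],"dr":[0,0,0]},{"translation":[0,0,0],"dr":[0,0,0]},{"translation":[0,0,0],"dr":[0,0,0]}]'
```

```text
clock: 2.48
ee_pos: [0.5584, -0.2544, 0.0703]
tcp_rot: [-0.096, 0.096, 0.701, -0.7]
wrist_force: [-0.5, -0.3, 0.1]
width: 0.0855
clock: 2.9
ee_pos: [0.5585, -0.2546, 0.0705]
tcp_rot: [-0.096, 0.096, 0.701, -0.7]
wrist_force: [0.3, 1.6, 2.3]
width: 0.0349
clock: 3.15
ee_pos: [0.5585, -0.2546, 0.0705]
tcp_rot: [-0.096, 0.096, 0.701, -0.7]
wrist_force: [-0.7, 1.4, 2.1]
width: 0.0345
```

```bash
python3 -m pendant '[{"translation":[0,0,0],"dr":[0,0,0.09]},{"translation":[0,0,0],"dr":[0,0,0.09]},{"translation":[0,0,0],"dr":[0,0,0.09]},{"translation":[0,0,0],"dr":[0,0,0.09]},{"translation":[0,0,0],"dr":[0,0,0.07]}]'
python3 -m pendant '[{"translation":[0,0,0],"dr":[0,0,0.09]},{"translation":[0,0,0],"dr":[0,0,0.09]},{"translation":[0,0,0],"dr":[0,0,0.09]},{"translation":[0,0,0],"dr":[0,0,0.09]},{"translation":[0,0,0],"dr":[0,0,0.07]}]'
python3 -m pendant '[{"translation":[0,0,0],"dr":[0,0,0]},{"translation":[0,0,0],"dr":[0,0,0]},{"translation":[0,0,0],"dr":[0,0,0]}]'
python3 - <<'E'
from h import *
o=r.get_obs();M=R.from_quat(np.roll(o["tcp_rot"],-1)).as_matrix();print(M.round(3),np.degrees(np.arctan2(-M[1,0],-M[0,0])))
im=r.snapshot("wrist")[:,:,::-1];cv2.imwrite("pics/w2.png",im)
t=r.snapshot("top")[:,:,::-1];s=r.snapshot("side")[:,:,::-1];cv2.imwrite("pics/top2.png",t);cv2.imwrite("pics/side2.png",s)
v=np.zeros((600,800,3),np.uint8);v[:450,:]=cv2.resize(im[:300],(800,450))[:450]
v[450:600,:160]=cv2.resize(t[185:260,420:500],(160,150));v[450:,200:360]=cv2.resize(s[315:390,390:470],(160,150))
cv2.imwrite("pics/v2.png",v)
E
```

```text
clock: 3.57
ee_pos: [0.5585, -0.2551, 0.0705]
tcp_rot: [-0.057, 0.056, -0.705, 0.705]
wrist_force: [-1.2, 1.1, 1.9]
width: 0.0348
clock: 3.98
ee_pos: [0.5587, -0.2555, 0.0705]
tcp_rot: [-0.206, 0.205, -0.676, 0.677]
wrist_force: [1.1, -0.3, 0.3]
width: 0.0347
clock: 4.23
ee_pos: [0.5587, -0.2555, 0.0705]
tcp_rot: [-0.204, 0.204, -0.676, 0.678]
wrist_force: [1.6, -1.6, 1.0]
width: 0.0348
[[-0.834  0.001  0.552]
 [-0.552 -0.001 -0.834]
 [-0.    -1.     0.002]] 33.52266022167031
```

View pics/v2.png

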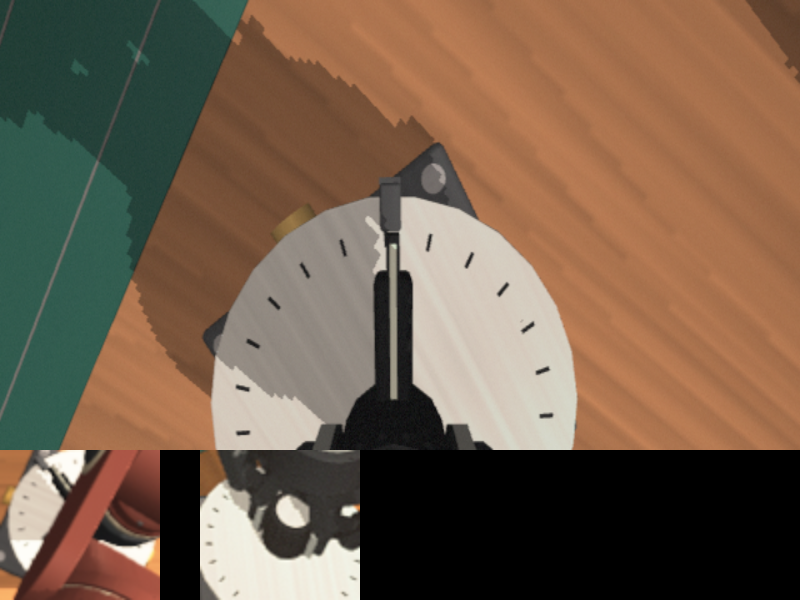

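The view has the arm line at column 393.5 and the clip at 391 (1.25x scale), so they are almost lined up. I'll measure the small residual numerically.

Run:
```python
from h import *
o=r.get_obs();im=cv2.imread("pics/w2.png").max(2).astype(int)
print("clip rows"); 
for y in (146,150,155,160,165,170,175,180): print(y,im[y,298:332])
print("arm");
for y in (186,190,200,210): print(y,im[y,298:332])
for y in (225,250,270,290,310): print(y,im[y,295:335])
```

```text
clip rows
146 [182 150 150 152 150 124  76  56  61  56  58  72  80  75  80  79  80  80
  84  81  84  82 142 197 213 213 213 212 212 214 214 211 212 213]
150 [210 213 214 213 211 160  69  51  56  68  79  81  80  77  80  81  81  82
  81  83  82  82 114 186 214 213 213 213 213 214 214 214 214 213]
155 [149 149 151 190 213 213 214 214 174  94  38  26  32  40  40  34  39  37
  39  38  36 164 214 213 213 213 213 213 213 213 211 212 212 212]
160 [150 150 148 186 212 213 212 213 190 124  33  31  31  35  37  41  38  38
  40  39  39 131 195 214 214 214 213 213 213 213 213 212 211 211]
165 [150 190 214 212 214 213 213 213 213 210 169  87  30 100 147 162 162 202
 203 129  36  99 180 213 214 214 213 214 215 214 214 214 213 212]
170 [149 150 150 152 150 150 188 214 213 214 171  87  34 101 149 161 161 161
 144  91  28  96 180 213 214 213 213 213 213 211 213 214 212 213]
175 [145 147 148 188 213 214 214 214 212 213 173  88  30 100 148 159 164 162
 145  94  32  94 178 213 214 212 213 212 212 213 213 214 215 214]
180 [185 211 213 212 214 171 121 102  79  80  76  57  31 100 147 162 161 163
 145  91  30
[... 646 characters left out ...]
 145 105  19  23  17  23  32  24  23  27  24  32  28  49 128
 160 160 159 160 116  23  19  27  29  28  31  33  25  29  18  28  61 170
 211 213 213 212]
250 [146 148 148 148 121  57  25  21  29  27  30  26  29  30  30  25  30 124
 160 160 160 161 115  30  28  24  29  27  30  24  27  24  21  23  49 166
 212 212 212 214]
270 [23 17 15 21 18 30 19 26 25 23 23 23 17 21 22 22 15 25 25 17 19 16 19 23
 18 14 19 26 20 23 19 13 20 18 27 13 23 18 24 26]
290 [13 17 25 24 22 14 18 13 29 27 32 29 23 26 25 21 18 15 20 17 25 17 25 20
 18 14 23 25 29 30 28 28 24 20 23 19 26 23 19 21]
310 [26 24 27 29 29 24 23 29 21 27 48 55 75 84 85 87 85 83 87 94 98 89 84 87
 84 87 86 87 82 64 46 34 27 29 37 30 38 33 28 29]
```

The residual is about 0.3° counter-clockwise. I'll nudge it by that much, then pull up.

```bash
python3 -m pendant '[{"translation":[0,0,0],"dr":[0,0,0.006]},{"translation":[0,0,0],"dr":[0,0,0]},{"translation":[0,0,0],"dr":[0,0,0]}]'
python3 -m pendant '[{"translation":[0,0,2.5],"dr":[0,0,0]},{"translation":[0,0,2.5],"dr":[0,0,0]},{"translation":[0,0,2.5],"dr":[0,0,0]},{"translation":[0,0,2.5],"dr":[0,0,0]}]'
python3 -m pendant '[{"translation":[0,0,1.5],"dr":[0,0,0]},{"translation":[0,0,0.5],"dr":[0,0,0]},{"translation":[0,0,0],"dr":[0,0,0]}]'
```

```text
clock: 4.63
ee_pos: [0.5587, -0.2554, 0.0705]
tcp_rot: [-0.206, 0.206, -0.676, 0.677]
wrist_force: [1.4, -2.8, -0.3]
width: 0.035
clock: 4.97
ee_pos: [0.5585, -0.2553, 0.0792]
tcp_rot: [-0.206, 0.206, -0.676, 0.677]
wrist_force: [4.6, -5.2, -6.7]
width: 0.0348
clock: 5.22
ee_pos: [0.5585, -0.2553, 0.0814]
tcp_rot: [-0.206, 0.206, -0.676, 0.677]
wrist_force: [4.4, -5.0, -5.2]
width: 0.0345
```

Risen 10.9 mm so far. I'll continue until it hits the stop.

```bash
python3 -m pendant '[{"translation":[0,0,1],"dr":[0,0,0]},{"translation":[0,0,1],"dr":[0,0,0]},{"translation":[0,0,0],"dr":[0,0,0]}]'
python3 -m pendant '[{"translation":[0,0,0.7],"dr":[0,0,0]},{"translation":[0,0,0],"dr":[0,0,0]},{"translation":[0,0,0],"dr":[0,0,0]}]'
```

```text
clock: 5.47
ee_pos: [0.5584, -0.2553, 0.0827]
tcp_rot: [-0.207, 0.206, -0.676, 0.677]
wrist_force: [5.6, -7.6, -8.0]
width: 0.0345
clock: 5.72
ee_pos: [0.5583, -0.2553, 0.0827]
tcp_rot: [-0.206, 0.206, -0.676, 0.677]
wrist_force: [6.5, -7.0, -11.4]
width: 0.0348
```

The knob is at the stop: 12.2 mm of travel and the force is rising. I'll unload slightly, release and rise.

```bash
python3 -m pendant '[{"translation":[0,0,-0.8],"dr":[0,0,0]},{"translation":[0,0,0],"dr":[0,0,0]}]' 
python3 -m pendant '[{"translation":[0,0,0],"dr":[0,0,0]},{"translation":[0,0,0],"dr":[0,0,0]},{"translation":[0,0,0],"dr":[0,0,0]},{"translation":[0,0,0],"dr":[0,0,0]},{"translation":[0,0,0],"dr":[0,0,0]}]' 0 60
python3 -m pendant '[{"translation":[0,0,15],"dr":[0,0,0]},{"translation":[0,0,25],"dr":[0,0,0]},{"translation":[0,0,35],"dr":[0,0,0]},{"translation":[0,0,35],"dr":[0,0,0]},{"translation":[0,0,20],"dr":[0,0,0]}]'
python3 -m pendant '[{"translation":[0,0,0],"dr":[0,0,0]},{"translation":[0,0,0],"dr":[0,0,0]},{"translation":[0,0,0],"dr":[0,0,0]}]'
python3 - <<'E'
from h import *
o=r.get_obs();im=r.snapshot("wrist")[:,:,::-1];cv2.imwrite("pics/w3.png",im)
M=R.from_quat(np.roll(o["tcp_rot"],-1)).as_matrix();print(M.round(3),o["joint_positions"])
print(proj("wrist",[[.5598,-.2556,.118],[.5598,-.2556,.106]],o))
cv2.imwrite("pics/v3.png",cv2.resize(im[120:300,200:430],None,fx=3,fy=3,interpolation=cv2.INTER_CUBIC))
E
```

```text
clock: 5.88
ee_pos: [0.5584, -0.2553, 0.0826]
tcp_rot: [-0.206, 0.206, -0.676, 0.677]
wrist_force: [5.0, -6.6, -8.0]
width: 0.0345
clock: 6.3
ee_pos: [0.5583, -0.2545, 0.0843]
tcp_rot: [0.206, -0.207, 0.676, -0.676]
wrist_force: [0.4, -0.1, -0.1]
width: 0.0854
clock: 6.72
ee_pos: [0.5596, -0.2554, 0.2192]
tcp_rot: [-0.208, 0.205, -0.675, 0.678]
wrist_force: [0.6, -0.3, 0.5]
width: 0.0854
clock: 6.97
ee_pos: [0.5578, -0.2544, 0.2131]
tcp_rot: [0.206, -0.207, 0.677, -0.676]
wrist_force: [-1.3, 0.3, -1.1]
width: 0.0854
[[-0.83  -0.001  0.558]
 [-0.558  0.001 -0.83 ]
 [ 0.001 -1.    -0.002]] [-5.49290444e-01  3.75835388e-02  1.65899649e+00  1.16721320e-04
  1.44676337e+00  4.28989543e-01]
[[316.70938349 238.82940692]
 [316.66662001 234.28829675]]
```

View pics/v3.png

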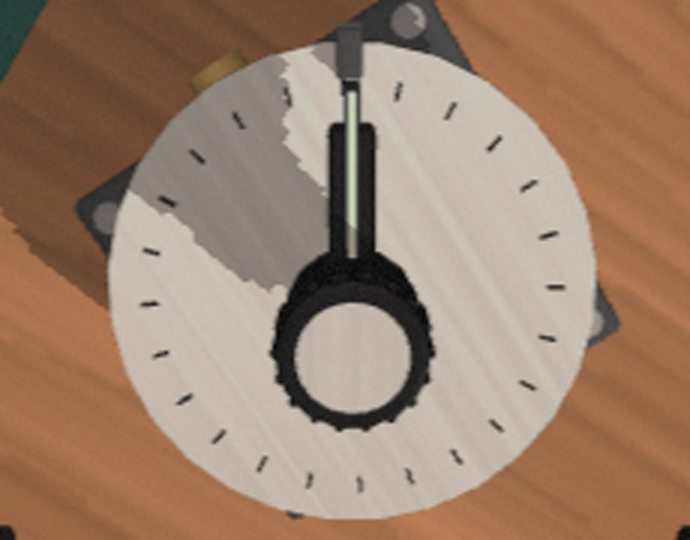

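Run:
```python
from h import *
o=r.get_obs();im=cv2.imread("pics/w3.png");g=im.max(2).astype(float)
# hub top disc
m=(g>120).astype(np.uint8);z=np.zeros_like(m);cv2.circle(z,(317,239),24,1,-1)
cs,_=cv2.findContours(m&z,cv2.RETR_LIST,cv2.CHAIN_APPROX_NONE)
for c in cs:
    if 800>cv2.contourArea(c)>300: h=cv2.fitEllipse(c);print("hub",h)
hub=ray("wrist",h[0],.118,o)[0]
def ang(uv,zz):
    d=ray("wrist",uv,zz,o)[0][:2]-hub[:2];return np.hypot(*d),np.degrees(np.arctan2(d[1],d[0]))
print(hub)
for y in (152,155,158,162,170,180,190):
    w=np.clip(g[y,309:327]-60,0,None) if y>=162 else np.clip(g[y,313:323]-70,0,None)
    x0=309 if y>=162 else 313
    sel=g[y,x0:x0+len(w)]; print(y,sel.astype(int))
for y in (130,133,136,139,142,145): print(y,g[y,307:326].astype(int))
np.save("hub.npy",hub)
for x in (315.5,316,316.5,317): print("clip",x,ang((x,138),.059))
for x,y in ((317.0,155),(317.3,155),(317.5,155),(317.4,180)): print("line",x,ang((x,y),.090))
```

```text
Traceback (most recent call last):
NameError: name 'h' is not defined
```

Run:
```python
from h import *
o=r.get_obs();im=cv2.imread("pics/w3.png");g=im.max(2).astype(float)
m=(g>120).astype(np.uint8);z=np.zeros_like(m);cv2.circle(z,(317,239),23,1,-1)
n,l,st,ce=cv2.connectedComponentsWithStats(m&z,connectivity=4);i=l[239,317];print(st[i],ce[i]);hub=ray("wrist",ce[i],.118,o)[0]
def ang(uv,zz):
    d=ray("wrist",uv,zz,o)[0][:2]-hub[:2];return np.hypot(*d),np.degrees(np.arctan2(d[1],d[0]))
print(hub)
for y in (152,158,165,180,190): print(y,g[y,309:327].astype(int))
for y in (130,134,138,142,145): print(y,g[y,307:326].astype(int))
for x in (315.5,316.5): print("clip",x,ang((x,138),.059))
for x,y in ((317.0,155),(317.5,155),(317.4,180)): print("line",x,ang((x,y),.090))
```

```text
[ 298  221   39   37 1116] [317.140681   238.86827957]
[ 0.55967249 -0.25542913  0.118     ]
152 [200 200 201 200 199 142  98 181 213 160  78 162 201 202 202 202 200 200]
158 [201 200 201 199 200 146  99 183 213 162  79 162 200 197 197 200 201 199]
165 [ 79  20  32  37  37  36  97 182 214 161  59  37  37  39  33  29 124 180]
180 [111  26  33  39  32  35  99 178 214 161  59  30  36  36  32  36 155 198]
190 [ 75  28  32  39  37  37  95 179 213 160  58  36  34  37  35  31 155 200]
130 [110 111 109  93  59  59  67  65  69  72  70  71  71  61  50  53  52  57
  55]
134 [120 127 125 126 103  71  71  74  74  73  76  78  77  90 128 148 146 149
 150]
138 [141 142 138 141 113  71  68  74  77  75  78  77  77 104 172 200 200 199
 197]
142 [199 200 172 139 124  86  70  71  72  74  76  77  76 110 171 200 202 200
 200]
145 [198 200 202 200 178 117  68  74  75  74  74  77  75 131 183 199 198 198
 198]
clip 315.5 (np.float64(0.06587181363814344), np.float64(35.06307523390673))
clip 316.5 (np.float64(0.06586135990127563), np.float64(34.378537998437075))
line 317.0 (np.float64(0.05425537026064296), np.float64(34.09367564655034))
line 317.5 (np.float64(0.05425576544767853), np.float64(33.71711360301708))
line 317.4 (np.float64(0.03654210661583218), np.float64(33.66087453819206))
```

The knob is released and out: hub top at (317,239) in the full frame matches z = 0.118. The pointer is within about 0.5° of the clip. I'll leave it and move over the airbrush.

```bash
python3 -m pendant '[{"translation":[-2.4,25,0],"dr":[0,0,0.03]},{"translation":[-2.4,25,0],"dr":[0,0,0.03]},{"translation":[-2.4,25,0],"dr":[0,0,0.03]},{"translation":[-2.4,25,0],"dr":[0,0,0.03]},{"translation":[-2.4,25,0],"dr":[0,0,0.03]}]' 0 40
python3 -m pendant '[{"translation":[-2.4,25,0],"dr":[0,0,0.03]},{"translation":[-2.4,25,0],"dr":[0,0,0.03]},{"translation":[-2.4,25,0],"dr":[0,0,0.03]},{"translation":[-2.4,25,0],"dr":[0,0,0.03]},{"translation":[-2.4,24,0],"dr":[0,0,0.03]}]'
python3 -m pendant '[{"translation":[0,0,0],"dr":[0,0,0]},{"translation":[0,0,0],"dr":[0,0,0]},{"translation":[0,0,0],"dr":[0,0,0]},{"translation":[0,0,0],"dr":[0,0,0]}]'
python3 - <<'E'
from h import *
o=r.get_obs();im=r.snapshot("wrist")[:,:,::-1].copy();cv2.imwrite("pics/w4.png",im)
M=R.from_quat(np.roll(o["tcp_rot"],-1)).as_matrix();print("look dir",np.degrees(np.arctan2(-M[1,0],-M[0,0])),M.round(3)[2])
b,g,rr=[im[...,i].astype(int) for i in range(3)]
m=((rr>g-8)&(im.max(2)>90)&(abs(rr-b)<60)).astype(np.uint8);m[300:]=0
n,l,st,ce=cv2.connectedComponentsWithStats(m)
for i in range(1,n):
    if st[i,4]>300:
        c=cv2.findContours((l==i).astype(np.uint8),cv2.RETR_EXTERNAL,cv2.CHAIN_APPROX_NONE)[0][0]
        rc=cv2.minAreaRect(c);print(st[i],rc,ray("wrist",cv2.boxPoints(rc),.008,o)[:,:2].round(4).tolist())
cv2.imwrite("pics/v4.png",np.vstack([im[:300]]))
E
```

```text
clock: 7.43
ee_pos: [0.545, -0.1284, 0.2116]
tcp_rot: [0.256, -0.258, 0.66, -0.658]
wrist_force: [-0.2, -0.4, 0.1]
width: 0.0849
clock: 7.85
ee_pos: [0.5329, -0.0044, 0.2118]
tcp_rot: [0.304, -0.307, 0.638, -0.637]
wrist_force: [0.6, 0.6, 0.3]
width: 0.085
clock: 8.18
ee_pos: [0.5341, -0.0066, 0.2133]
tcp_rot: [0.304, -0.305, 0.638, -0.638]
wrist_force: [-0.1, -0.1, -0.1]
width: 0.0852
look dir 51.059640272891336 [ 0.001 -1.    -0.001]
[ 11   0  66  78 519] ((44.18284606933594, 37.16532897949219), (99.47718811035156, 6.619204521179199), 51.58194351196289) [[0.447, 0.2934], [0.4529, 0.2926], [0.4471, 0.2195], [0.4409, 0.2202]]
[ 419    0  140   71 6171] ((488.5, 35.0), (70.0, 139.0), 90.0) [[0.7149, 0.077], [0.8058, 0.0035], [0.7794, -0.0447], [0.6841, 0.0323]]
[ 512  106  114  102 5422] ((568.5, 156.5), (101.0, 113.0), 90.0) [[0.7325, -0.0453], [0.8119, -0.1094], [0.7703, -0.1948], [0.6849, -0.1258]]
[ 303  112   25  156 2204] ((315.0, 189.5), (155.0, 24.0), 90.0) [[0.5822, 0.0695], [0.5992, 0.0558], [0.5063, -0.0614], [0.4872, -0.046]]
```

View pics/w4.png

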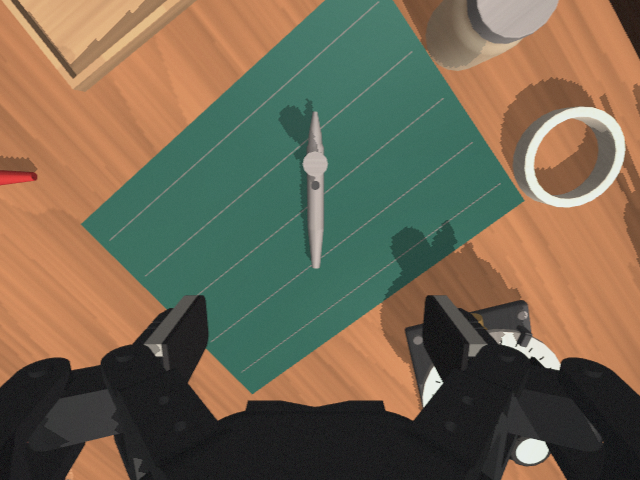

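The brush now runs vertically in view: nozzle (315,112), cup (315,164), tail (316.5,268). It is centred between the jaws. The jar is top right at (500,20), clear of the path.

Run:
```python
from h import *
o=r.get_obs()
n,t=ray("wrist",[(315.2,112),(316.7,267.5)],.008,o);print(n,t,np.linalg.norm(n-t))
d=(n-t)/np.linalg.norm(n-t);print("ang",np.degrees(np.arctan2(d[1],d[0])))
for gp in (n-d*.09,t+d*.06): print("grip",gp,"move mm",(gp-np.array(o["ee_pos"]))*1000)
```

```text
[0.59115382 0.06242964 0.008     ] [ 0.49793458 -0.0554329   0.008     ] 0.15027110543740604
ang 51.65900351288459
grip [ 0.53532319 -0.0081603   0.008     ] move mm [   1.09809184   -1.43915958 -205.57835694]
grip [ 0.53515501 -0.00837294  0.008     ] move mm [   0.92991419   -1.65179644 -205.57835694]
```

```bash
python3 -m pendant '[{"translation":[1,-1.5,-25],"dr":[0,0,0.01]},{"translation":[0,0,-30],"dr":[0,0,0]},{"translation":[0,0,-30],"dr":[0,0,0]},{"translation":[0,0,-30],"dr":[0,0,0]},{"translation":[0,0,-25],"dr":[0,0,0]}]'
python3 -m pendant '[{"translation":[0,0,-20],"dr":[0,0,0]},{"translation":[0,0,-15],"dr":[0,0,0]},{"translation":[0,0,-8],"dr":[0,0,0]},{"translation":[0,0,0],"dr":[0,0,0]},{"translation":[0,0,0],"dr":[0,0,0]}]'
```

```text
clock: 8.65
ee_pos: [0.5346, -0.0082, 0.0719]
tcp_rot: [0.307, -0.308, 0.637, -0.636]
wrist_force: [0.6, -0.1, -0.6]
width: 0.0853
clock: 9.07
ee_pos: [0.5356, -0.0079, 0.0314]
tcp_rot: [0.308, -0.308, 0.636, -0.636]
wrist_force: [0.6, -0.2, -0.3]
width: 0.0856
```

```bash
python3 -m pendant '[{"translation":[0,0,-13],"dr":[0,0,0]},{"translation":[0,0,-9],"dr":[0,0,0]},{"translation":[0,0,-3],"dr":[0,0,0]},{"translation":[0,0,0],"dr":[0,0,0]},{"translation":[0,0,0],"dr":[0,0,0]}]' 0.5
python3 -m pendant '[{"translation":[0,0,0],"dr":[0,0,0]},{"translation":[0,0,0],"dr":[0,0,0]},{"translation":[0,0,0],"dr":[0,0,0]},{"translation":[0,0,0],"dr":[0,0,0]},{"translation":[0,0,0],"dr":[0,0,0]}]' 1 40
python3 -m pendant '[{"translation":[0,0,0],"dr":[0,0,0]},{"translation":[0,0,0],"dr":[0,0,0]},{"translation":[0,0,0],"dr":[0,0,0]}]'
```

```text
clock: 9.48
ee_pos: [0.5352, -0.0073, 0.0059]
tcp_rot: [0.308, -0.309, 0.636, -0.636]
wrist_force: [0.1, 0.2, 0.2]
width: 0.0428
clock: 9.9
ee_pos: [0.536, -0.0074, 0.0069]
tcp_rot: [-0.309, 0.308, -0.636, 0.637]
wrist_force: [0.6, 0.4, 2.4]
width: 0.0145
clock: 10.15
ee_pos: [0.536, -0.0074, 0.0069]
tcp_rot: [-0.309, 0.308, -0.636, 0.637]
wrist_force: [-0.7, 0.1, 4.8]
width: 0.0148
```

Gripped: width 14.8 mm, against a similar 1.3 mm offset on the hub. Lifting and moving towards the tray.

```bash
python3 -m pendant '[{"translation":[0,0,10],"dr":[0,0,0]},{"translation":[0,0,20],"dr":[0,0,0]},{"translation":[0,0,25],"dr":[0,0,0]},{"translation":[0,0,25],"dr":[0,0,0]},{"translation":[0,0,10],"dr":[0,0,0]}]'
python3 -m pendant '[{"translation":[-0.8,22,0],"dr":[0,0,-0.082]},{"translation":[-0.8,22,0],"dr":[0,0,-0.082]},{"translation":[-0.8,22,0],"dr":[0,0,-0.082]},{"translation":[-0.8,22,0],"dr":[0,0,-0.082]},{"translation":[-0.8,22,0],"dr":[0,0,-0.082]}]'
python3 -m pendant '[{"translation":[-0.8,22,0],"dr":[0,0,-0.082]},{"translation":[-0.8,22,0],"dr":[0,0,-0.082]},{"translation":[-0.8,22,0],"dr":[0,0,-0.082]},{"translation":[-0.8,22,0],"dr":[0,0,-0.082]},{"translation":[-0.8,22,0],"dr":[0,0,-0.082]}]'
python3 -m pendant '[{"translation":[-0.8,22,0],"dr":[0,0,-0.082]},{"translation":[-0.8,18,0],"dr":[0,0,-0.078]},{"translation":[0,0,0],"dr":[0,0,0]},{"translation":[0,0,0],"dr":[0,0,0]},{"translation":[0,0,0],"dr":[0,0,0]}]'
python3 - <<'E'
from h import *
o=r.get_obs();im=r.snapshot("wrist")[:,:,::-1].copy();cv2.imwrite("pics/w5.png",im)
t=r.snapshot("top")[:,:,::-1];cv2.imwrite("pics/top5.png",t);s=r.snapshot("side")[:,:,::-1];cv2.imwrite("pics/side5.png",s)
M=R.from_quat(np.roll(o["tcp_rot"],-1)).as_matrix();print("look dir",np.degrees(np.arctan2(-M[1,0],-M[0,0])),M.round(3)[2],o["joint_positions"])
cv2.imwrite("pics/v5.png",np.hstack([cv2.resize(im,(500,375)),cv2.resize(s[120:330,230:380],(268,375))]))
E
```

```text
clock: 10.57
ee_pos: [0.5368, -0.0076, 0.0996]
tcp_rot: [-0.31, 0.307, -0.635, 0.637]
wrist_force: [0.4, 0.2, -0.1]
width: 0.0144
clock: 10.98
ee_pos: [0.5303, 0.1035, 0.0952]
tcp_rot: [0.17, -0.171, 0.686, -0.686]
wrist_force: [0.7, -0.1, -1.1]
width: 0.0147
clock: 11.4
ee_pos: [0.5263, 0.2134, 0.0951]
tcp_rot: [-0.027, 0.028, -0.706, 0.707]
wrist_force: [0.1, 0.3, -0.8]
width: 0.0148
clock: 11.82
ee_pos: [0.5252, 0.252, 0.0954]
tcp_rot: [0.028, -0.027, -0.706, 0.707]
wrist_force: [-0.7, 0.0, -1.0]
width: 0.0146
look dir -4.380634204491834 [ 0.001 -1.     0.001] [ 3.19833187e-01  7.59135182e-02  1.82514520e+00 -4.86619097e-04
  1.24222019e+00  1.96724268e+00]
```

View pics/v5.png

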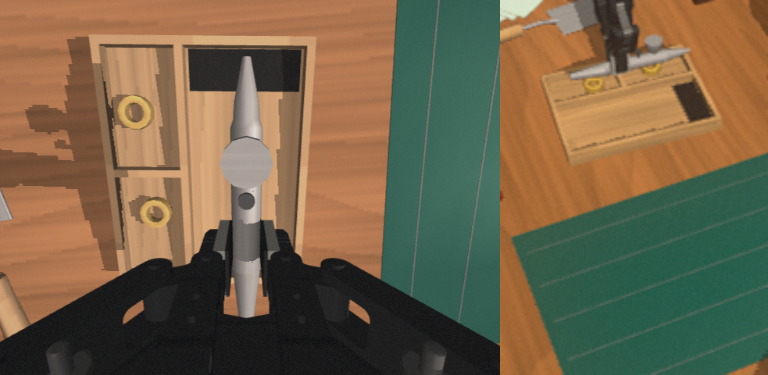

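The brush is held level, nozzle towards the black pad, at column 247 in the middle of the bay (189–305). Lowering it.

```bash
python3 -m pendant '[{"translation":[0,0,-15],"dr":[0,0,0]},{"translation":[0,0,-20],"dr":[0,0,0]},{"translation":[0,0,-20],"dr":[0,0,0]},{"translation":[0,0,-12],"dr":[0,0,0]},{"translation":[0,0,-8],"dr":[0,0,0]}]'
python3 -m pendant '[{"translation":[0,0,0],"dr":[0,0,0]},{"translation":[0,0,0],"dr":[0,0,0]},{"translation":[0,0,0],"dr":[0,0,0]}]'
```

```text
clock: 12.38
ee_pos: [0.5247, 0.2516, 0.0193]
tcp_rot: [0.029, -0.027, -0.706, 0.707]
wrist_force: [-0.0, -0.7, -1.7]
width: 0.0146
clock: 12.63
ee_pos: [0.5268, 0.2528, 0.0225]
tcp_rot: [-0.027, 0.028, 0.707, -0.706]
wrist_force: [0.6, 0.8, 0.0]
width: 0.0147
```

```bash
python3 -m pendant '[{"translation":[0,0,-3],"dr":[0,0,0]},{"translation":[0,0,-3],"dr":[0,0,0]},{"translation":[0,0,-2],"dr":[0,0,0]},{"translation":[0,0,0],"dr":[0,0,0]},{"translation":[0,0,0],"dr":[0,0,0]}]'
python3 -m pendant '[{"translation":[0,0,-1],"dr":[0,0,0]},{"translation":[0,0,0],"dr":[0,0,0]},{"translation":[0,0,0],"dr":[0,0,0]}]'
python3 -m pendant '[{"translation":[0,0,-1],"dr":[0,0,0]},{"translation":[0,0,0],"dr":[0,0,0]},{"translation":[0,0,0],"dr":[0,0,0]}]'
```

```text
clock: 13.05
ee_pos: [0.5257, 0.2526, 0.0132]
tcp_rot: [0.027, -0.027, -0.707, 0.707]
wrist_force: [-0.1, -0.9, -1.4]
width: 0.0141
clock: 13.3
ee_pos: [0.5259, 0.2527, 0.0129]
tcp_rot: [0.027, -0.027, -0.707, 0.707]
wrist_force: [-2.3, -0.7, 4.5]
width: 0.0145
clock: 13.55
ee_pos: [0.5259, 0.2527, 0.0129]
tcp_rot: [0.028, -0.027, -0.706, 0.707]
wrist_force: [-6.2, -2.7, 11.0]
width: 0.0143
```

Touched down (11 N). I'll ease off 1 mm, open partly so the jaws stay inside the bay, then rise.

```bash
python3 -m pendant '[{"translation":[0,0,1],"dr":[0,0,0]},{"translation":[0,0,0],"dr":[0,0,0]}]'
python3 -m pendant '[{"translation":[0,0,0],"dr":[0,0,0]},{"translation":[0,0,0],"dr":[0,0,0]},{"translation":[0,0,0],"dr":[0,0,0]},{"translation":[0,0,0],"dr":[0,0,0]},{"translation":[0,0,0],"dr":[0,0,0]}]' 0.55
python3 -m pendant '[{"translation":[0,0,8],"dr":[0,0,0]},{"translation":[0,0,20],"dr":[0,0,0]},{"translation":[0,0,30],"dr":[0,0,0]},{"translation":[0,0,30],"dr":[0,0,0]},{"translation":[0,0,30],"dr":[0,0,0]}]'
python3 -m pendant '[{"translation":[-20,-10,15],"dr":[0,0,0]},{"translation":[-25,-20,15],"dr":[0,0,0]},{"translation":[-25,-20,0],"dr":[0,0,0]},{"translation":[-20,-20,0],"dr":[0,0,0]},{"translation":[0,0,0],"dr":[0,0,0]}]'
python3 -m pendant '[{"translation":[0,0,0],"dr":[0,0,0]},{"translation":[0,0,0],"dr":[0,0,0]},{"translation":[0,0,0],"dr":[0,0,0]}]'
python3 - <<'E'
from h import *
im=r.snapshot("wrist")[:,:,::-1];t=r.snapshot("top")[:,:,::-1];s=r.snapshot("side")[:,:,::-1]
cv2.imwrite("pics/top6.png",t);cv2.imwrite("pics/side6.png",s);cv2.imwrite("pics/w6.png",im)
v=np.zeros((600,800,3),np.uint8);v[:300,:400]=cv2.resize(im,(400,300));v[:300,400:]=cv2.resize(s,(400,300));v[300:,:400]=cv2.resize(t,(400,300))
v[300:,400:]=cv2.resize(s[310:415,375:515],(400,300))
cv2.imwrite("pics/v6.png",v)
E
```

```text
clock: 13.72
ee_pos: [0.5262, 0.2528, 0.0129]
tcp_rot: [-0.027, 0.028, 0.707, -0.706]
wrist_force: [-2.1, -1.5, 4.7]
width: 0.0147
clock: 14.13
ee_pos: [0.5256, 0.2526, 0.0119]
tcp_rot: [0.028, -0.027, -0.707, 0.707]
wrist_force: [-0.4, -0.0, -0.5]
width: 0.0385
clock: 14.55
ee_pos: [0.5255, 0.2526, 0.1318]
tcp_rot: [0.027, -0.027, -0.707, 0.707]
wrist_force: [-0.0, 0.3, 0.3]
width: 0.0384
clock: 14.97
ee_pos: [0.4327, 0.1806, 0.16]
tcp_rot: [0.028, -0.027, -0.706, 0.707]
wrist_force: [-0.2, -0.1, -0.4]
width: 0.0386
clock: 15.22
ee_pos: [0.4366, 0.1831, 0.1608]
tcp_rot: [-0.027, 0.028, 0.707, -0.706]
wrist_force: [-0.0, -0.1, -0.3]
width: 0.0382
```

View pics/v6.png

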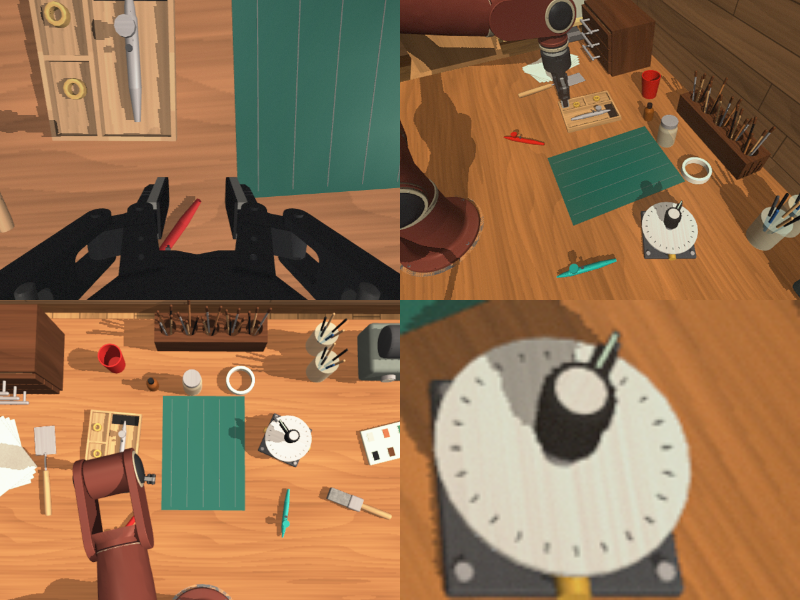

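The brush lies flat and lengthwise in the long bay, nozzle towards the pad. The knob is out with its pointer over the clip, and the jar is in place. The gripper is clear, so I'm handing in.

```bash
python3 -c "
from plant import r
print(r.close_job())"
```

```text
the job is handed in; nothing more can be done
None
```

The job is done and handed in at about 15 s, out of the 72 s allowed. No verdict was reported.

- **Regulator:** I pinched the hub across its arm and turned it about 49° counter-clockwise to the index clip. Only then did I pull it up 12.2 mm, until the force rose at the stop.
    - After release, the hub top matched the fully-out height (118 mm).
    - The pointer checks differ slightly. Before the pull it was about 0.3° short of the clip and I nudged it by that amount. After release it still measured about 0.6° short, with roughly 0.2° measuring uncertainty. I left it there.
- **Airbrush:** I laid the steel one in the long bay, nozzle towards the black pad. I lowered it until the floor pushed back, with a contact force of at most 11 N, then released it with the jaws only partly open. The last pictures show it lying lengthwise in the bay.
- **Other objects:** I kept clear of the jar and the red and turquoise look-alikes. They look unmoved in the last pictures, though I didn't measure them. The gripper was touching nothing when I handed in.

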